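# Put the hand tools back on their outline pads

## Robot

A 7-joint arm with a two-finger parallel gripper is mounted at the origin on a cart in front of the work surface, level with it; the furniture and walls round the work are solid. World frame = base frame: x ahead of the robot, y to its left, z up, the work surface at z = 0. Lengths are in m, angles in rad, forces in N, time in s.
With the tool pointing down it reaches from about 0.4 to 0.875 m from the base axis. Payload 4.4 kg.
Tool frame: the origin (TCP) lies on the centre line of the jaws, within the pads' length; the fingertips stand 25 mm ahead of it and the grasp point (between the pads) lies 6 mm ahead of it; z points along the fingers, y is the line along which they close (so a half turn about z gives the same grasp; the last joint's range is limited). The gripper opens to 85 mm and grips with 20 to 120 N. Pads are 22 mm wide; open, the fingers measure 114 mm over their backs; the gripper's body (76 mm by 85 mm) begins 54 mm behind the grasp point. The pads swing forward as they close: fully open they stand 13 mm farther back than shut.
Start: joints at [-1.202, 0.628, 0.038, 1.517, -0.027, 0.996, -0.02], TCP at [0.274, 0.59, 0.256] pointing down, gripper open.
Joint ranges: [-3.06, 3.06], [-0.37, 2.12], [-1.25, 1.32], [0.18, 2.47], [-1.1, 4.24], [0.23, 1.98], [-2.94, 2.94]. Speed limits (rad/s): [2.57, 2.57, 3.14, 3.14, 3.14, 3.14, 3.14].

## Interface

Orientations are given as a 3x3 rotation matrix whose columns are the frame's x, y, z axes.
In Python, from station import r gives the robot as it stands.
- The arm moves only by the tool apply_moves, never from a script. Its argument "series" is text: rows parted by semicolons, each of 7 numbers parted by spaces: the shift along the tool's x, y, z normalised to -1 to 1, where 1 is 600 mm, then the turn, a rotation vector about the tool's x, y, z normalised to -1 to 1, where 1 is 90 degrees, then the opening, from 0 (shut) to 1 (fully open). A call has 1 to 12 rows; each row is the pose to reach, as a shift and turn from the pose commanded when the call began, along the tool's axes at that moment; what a row does not reach only later rows make up. A row lasts 1/8 s, in which the tool goes at most 62.5 mm and 10.7 degrees, less where a joint would pass 70% of its speed; a pose out of reach is approached as far as the arm can. A call with a number of a shift or a turn outside -1 to 1 is refused whole. A call with a gripper value outside its range is refused whole. The fingers move at their own pace and stop on an object; "newtons" is the grip in N (left out, the last holds). Time passes only in rows, so rows that repeat a pose let the fingers close. It gives the time, the measured TCP pose, the force, the opening and the grip force at its end, in the units of the state.
- r.observe(): the state, without advancing time (a new reading comes with each control period).
- r.camera(name): name is "scene" or "top"; returns a dict with "pixels" (400x640x3 uint8, red, green, blue), "range_z" (400x640 float32, m along the optical axis (not along the pixel's ray), 0 where there is no reading), "mtx" (3x3 intrinsics, pixels), "k1" (the pictures are not rectified: a ray, as slopes to the right and down, at radius r is drawn at 1 + k1 r^2 times it, then the intrinsics apply), "xyz" and "rotation" of the camera in the world. Camera axes: x right, y down, z forward; pixel columns grow to the right and rows downward; lengths in m; the calibration is good to about 2 mm. A picture is of the moment at which its call begins.
- r.sign_off(): hands the job in; it is judged then, once.
The state is a dict: "time": time; "joints": joint angles; "joint_vel": joint speeds; "joint_efforts": joint torques, N m; "eef_pos": TCP position; "tcp_rot": TCP orientation; "force": force on the tool from outside, world axes, zero at the start; "torque": the same for the moment, N m; "grip_width": finger opening in m; "grip_force": force on a finger pad.
Only numpy, scipy, OpenCV 4.12 (cv2) and the standard library are available. Lean on these libraries where they do the work, as an engineer would, in place of code of your own. Each camera call takes 0.05 s, during which the arm holds its last target. There are 200 camera calls.

## Task

Tidy the bench: lay each of the two spanners, the tape measure and the roll of tape flat on the black pad that carries its own outline, centred on the outline; the spanners and the tape measure lie along their outlines, either way round. Leave the steel bar that lies among them where it is.

Things in the scene. Friction and masses are not known exactly. Their poses are not given: they have to be found in the camera images.
- large_spanner_mid (a point): The larger of two flat steel combination spanners (open jaw at one end, ring at the other): 201 mm long, 43 mm wide at the jaw, 9 mm thick, lying flat, shank 14 mm wide. The point is at its middle, half-way up (4.5 mm above what it lies on); y runs along the shank (the ring end is +y), x across it, z up. Straight 14 mm shank from y = -26 to +60 mm.
- small_spanner_mid (a point): The smaller of the two combination spanners, same shape: 161 mm long, 35 mm wide at the jaw, 7 to 8 mm thick, lying flat, shank 12 mm wide. The point is at its middle, half-way up (4 mm above what it lies on); y runs along the shank (ring end +y), x across it, z up. Straight 12 mm shank from y = -27 to +47 mm.
- tape_rule_mid (a point): Yellow pocket tape measure lying on its side: case 64 mm wide (x) by 70 mm long (y), 31 mm high; a small end hook sticks out 12 mm at the -y end. The point is the middle of the case, half-way up (15.5 mm); x and y along the case's sides, z up.
- tape_roll_mid (a point): Roll of green insulating tape lying flat: ring of 60 mm outer diameter, 26 mm hole, 18 mm high. The point is its centre, half-way up (9 mm); z up. Can be taken across its outside.
- pad_large_spanner_top (a point): Fixed flat black rubber pad, 85 x 210 mm and 4 mm thick, lying on the bench, with a pale painted outline of the larger spanner, true size (201 mm long, 43 mm wide at the jaw, jaw end towards -y). The point is the middle of the pad's top face and of the outline, 4 mm above the bench; x runs across the pad, y along it, z up.
- pad_small_spanner_top (a point): Fixed flat black rubber pad, 85 x 210 mm and 4 mm thick, lying on the bench, with a pale painted outline of the smaller spanner, true size (161 mm long, 35 mm wide at the jaw, jaw end towards -y). The point is the middle of the pad's top face and of the outline, 4 mm above the bench; x runs across the pad, y along it, z up.
- pad_tape_measure_top (a point): Fixed flat black rubber pad, 85 x 210 mm and 4 mm thick, lying on the bench, with a pale painted outline of the tape measure's case, a rounded 64 x 70 mm rectangle (64 mm across the pad, 70 mm along it). The point is the middle of the pad's top face and of the outline, 4 mm above the bench; x runs across the pad, y along it, z up.
- pad_tape_roll_top (a point): Fixed flat black rubber pad, 85 x 210 mm and 4 mm thick, lying on the bench, with a pale painted outline of the tape roll, a 60 mm disc with a dark hole. The point is the middle of the pad's top face and of the outline, 4 mm above the bench; x runs across the pad, y along it, z up.
- steel_bar_mid (a point): A loose offcut of steel box section, 25 x 25 x 130 mm, lying among the things; it is not to be moved. The point is its centre, 12.5 mm up; y along its length, z up.
Things that resemble listed ones, but are neither listed nor needed, are in the scene too. What is shaped like the part that bears tape_rule_mid but red is not meant.

How it is judged:
By the outcome, as a careful person would: the job done as asked, in the order asked, and still so for the second after the job is handed in, with the robot touching nothing.
It also fails if it takes over 96 s, if anything falls off the work surface, if the arm or the gripper's body presses on something with over 40 N, if the wrist force passes 120 N, or if a joint passes its speed limit or range.

## Working session

There is one attempt and no reset: what is moved stays moved. The work goes in short steps, Python scripts to look and compute and a tool call to move; the robot and the scene stay as the last step left them, time stands still between calls to the robot, and variables do not carry over. Pictures are saved under pics/ and viewed, at most 14 in all, crops included, and the job is handed in when it is done.

Besides the shell and the picture viewer there is one more tool, called after "Request:" as name(argument=value, ...) on one line, values as JSON. apply_moves: Moves the arm, as the interface text tells. Scaled input: -1 to 1 covers 600 mm each way for a shift and 90 degrees each way for a turn. Its arguments: {"type":"object","properties":{"series":{"type":"string"},"newtons":{"type":"number"}},"required":["series"]}

```bash
mkdir -p pics; ls
cat > h.py <<'E'
import numpy as np, cv2
from station import r
def snap(name,fn=None):
    c=r.camera(name)
    if fn: cv2.imwrite('pics/'+fn,cv2.cvtColor(c['pixels'],cv2.COLOR_RGB2BGR))
    np.savez(f'{name}.npz',**c)
    return c
def load(name): return dict(np.load(f'{name}.npz'))
def ray(c,uv,z):
    "pixels Nx2 -> world points on plane z"
    K=np.array(c['mtx']); k=float(c['k1'])
    d=(np.atleast_2d(uv).astype(float)-K[:2,2])/[K[0,0],K[1,1]]
    s=d.copy()
    for _ in range(20): s=d/(1+k*(s**2).sum(1,keepdims=True))
    w=np.c_[s,np.ones(len(s))]@np.array(c['rotation']).T
    o=np.array(c['xyz']); return o+w*((z-o[2])/w[:,2])[:,None]
E
python3 - <<'E'
from h import *
for n in('scene','top'):
    c=snap(n,n+'0.png'); print(n,c['xyz'],np.round(c['rotation'],3).tolist(),c['mtx'].tolist(),c['k1'])
s=r.observe(); print(s)
E
```

```text
pics
scene [ 0.14105388 -0.61183862  0.58251623] [[0.837, -0.336, 0.432], [-0.547, -0.511, 0.663], [-0.002, -0.791, -0.612]] [[387.62004065221197, 0.0, 320.0810572541428], [0.0, 387.62004065221197, 195.96704653489425], [0.0, 0.0, 1.0]] -0.07359319773595391
top [ 0.34586288 -0.0317209   0.99679208] [[-0.017, -0.987, 0.162], [-0.999, 0.023, 0.035], [-0.038, -0.161, -0.986]] [[387.1758493340591, 0.0, 320.6582823027743], [0.0, 387.1758493340591, 196.0370828075047], [0.0, 0.0, 1.0]] -0.03107982751101218
{'time': 0.1, 'joints': array([-1.20177732,  0.62922631,  0.03841359,  1.51822728, -0.02698164,
        0.99634586, -0.02000026]), 'joint_vel': array([-8.80088025e-05, -1.40439129e-03,  1.12259036e-03, -2.12971507e-03,
       -7.76590589e-04,  1.12952222e-03,  7.88001529e-05]), 'joint_efforts': array([ 2.54991464e-03, -5.64530790e+01,  1.23038068e+00, -1.93973655e+01,
        1.12773146e-02,  5.38118664e-03,  3.14577868e-06]), 'eef_pos': array([0.27355514, 0.58907235, 0.25551119]), 'tcp_rot': array([[-9.06961412e-01,  4.21213136e-01, -7.00803851e-04],
       [ 4.21213719e-01,  9.06960109e-01, -1.53766442e-03],
       [-1.20833144e-05, -1.68979049e-03, -9.99998572e-01]]), 'force': array([ 0.74162731, -0.09642773, -0.0309979 ]), 'torque': array([ 0.0157661 ,  0.06437451, -0.00542867]), 'grip_force': 0.0, 'grip_width': 0.08540710486731179}
```

View pics/top0.png

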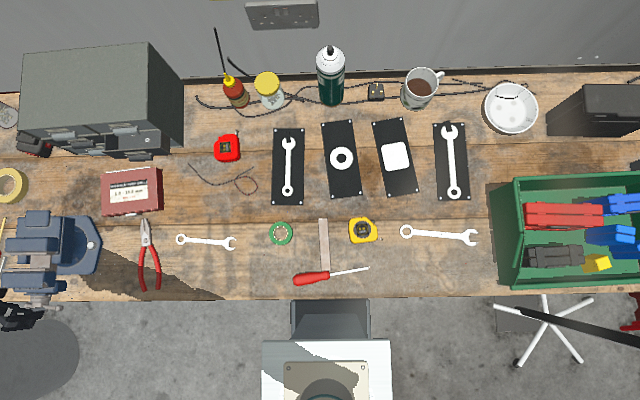

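View pics/scene0.png

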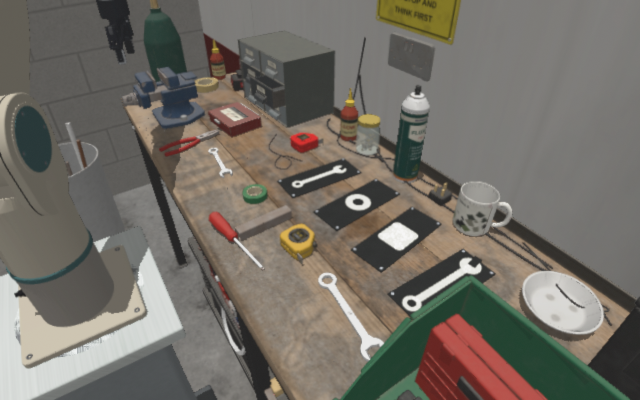

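The top view shows the small spanner at (206,241), green roll (281,233), bar (324,243), yellow tape measure (363,230) and large spanner (440,234). The pads, left to right, are small spanner (288,165), roll (341,159), tape measure (395,157) and large spanner (451,161).

Candidates for the tape measure are yellow (363,230) and red (227,147), and yellow is the one described. For the roll they are green (281,233) and beige (8,185), and green fits. One crop will confirm both, along with the masks.

```bash
cat > m.py <<'E'
from h import *
# name: roi(u0,v0,u1,v1), plane z of visible edge, mask fn
def masks(c):
    hsv=cv2.cvtColor(c['pixels'],cv2.COLOR_RGB2HSV); H,S,V=[hsv[...,i].astype(int) for i in range(3)]
    return dict(white=(S<45)&(V>150),yellow=(H>18)&(H<35)&(S>130)&(V>110),green=(H>40)&(H<90)&(S>60)&(V>50),black=V<60)
ITEMS=dict(small=((170,222,245,262),.008,'white'),large=((390,215,490,255),.009,'white'),
 rule=((338,208,388,250),.031,'yellow'),roll=((262,215,300,252),.018,'green'),
 pS=((268,120,308,212),.004,'white'),pR=((320,115,362,205),.004,'white'),pT=((372,115,418,200),.004,'white'),pL=((430,115,472,205),.004,'white'))
def meas(c,roi,z,col,big=True):
    u0,v0,u1,v1=roi; m=np.zeros(c['pixels'].shape[:2],np.uint8); m[v0:v1,u0:u1]=masks(c)[col][v0:v1,u0:u1]
    n,l,st,_=cv2.connectedComponentsWithStats(m); k=1+np.argmax(st[1:,4]); m=(l==k).astype(np.uint8)
    ct=max(cv2.findContours(m,0,cv2.CHAIN_APPROX_NONE)[0],key=len)[:,0]
    P=(ray(c,ct,z)[:,:2]*1000).astype(np.float32)
    (cx,cy),(w,h),a=cv2.minAreaRect(P)
    px=ray(c,np.argwhere(m)[:,::-1],z)[:,:2]*1000
    C=np.cov(px.T); e=np.linalg.eigh(C)[1][:,1]
    return dict(rect=np.round([cx,cy,w,h,a],1),cen=np.round(px.mean(0),1),ang=round(np.degrees(np.arctan2(e[1],e[0]))%180,1)),m,P
E
python3 - <<'E'
from m import *
c=load('top'); M=np.zeros((400,640),np.uint8)
for k,v in ITEMS.items():
    d,m,P=meas(c,*v); M|=m; print(k,d['rect'],d['cen'],d['ang'])
im=cv2.cvtColor(c['pixels'],cv2.COLOR_RGB2BGR)[110:300,165:495]
a=cv2.resize(im,None,fx=2.4,fy=2.4,interpolation=cv2.INTER_CUBIC); cv2.imwrite('pics/crop1.png',a)
# range heights
for n,(u,v) in dict(rule=(363,230),roll=(273,233),bar=(324,243),bench=(300,255),pad=(395,180)).items():
    R=np.array(c['rotation']);K=c['mtx'];z=c['range_z'][v,u]
    print(n,(R@np.array([(u-K[0,2])/K[0,0]*z,(v-K[1,2])/K[1,1]*z,z])+c['xyz']).round(4))
for n,uv in dict(bar=[(320,219),(327,219),(321,270),(329,270)]).items(): print(n,(ray(c,uv,.025)*1000).round())
print('sd',(ray(c,[(294,280),(329,276),(369,268)],.01)*1000).round())
E
```

```text
small [396.6 302.8 158.5  36.1  85.6] [397.7 298.9] 84.2
large [ 392.2 -292.5  197.    62.8   84.4] [ 398.2 -309.1] 79.2
rule [419.  -99.7  64.3  71.    6. ] [415.2 -98.3] 69.9
roll [415.6 106.8  58.9  58.3  89. ] [414.7 106.3] 84.0
pS [592.5  87.2  34.9 157.5  90. ] [594.9  89.7] 178.2
pR [609.7 -51.7  58.1  59.8  88.5] [610.2 -51.8] 178.6
pT [ 611.2 -193.1   72.8   65.1    9.7] [ 611.3 -192.8] 7.1
pL [ 594.3 -337.2   42.7  196.4   88.4] [ 597.4 -339.6] 0.1
rule [ 0.4167 -0.1009  0.0317]
roll [0.4148 0.1261 0.0162]
bar [ 0.3867 -0.0034  0.0259]
bench [ 0.3585  0.0593 -0.0014]
pad [ 0.5469 -0.1904  0.0034]
bar [[447.   6.  25.]
 [447. -12.  25.]
 [320.   5.  25.]
 [320. -14.  25.]]
sd [[ 296.   74.   10.]
 [ 305.  -14.   10.]
 [ 323. -114.   10.]]
```

View pics/crop1.png

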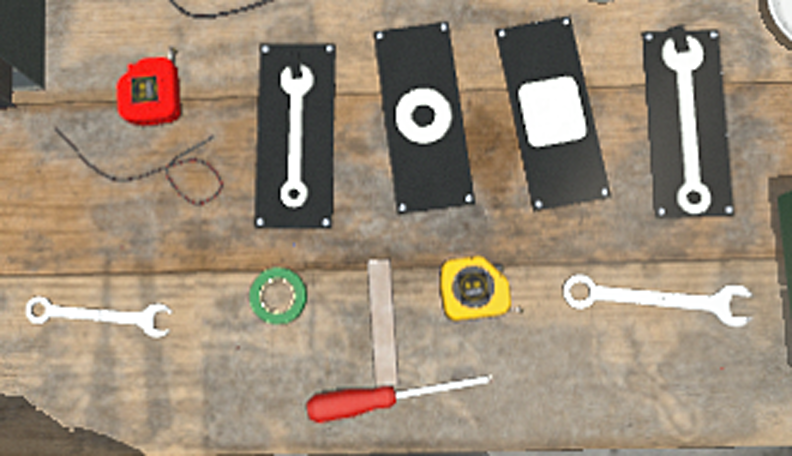

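The crop confirms the picks. The yellow case with its hook to the right, the green ring and both spanners are unobstructed, and the screwdriver lies below the bar. Next I'll fit the shank lines and extents the same way for the spanners and their outlines.

```bash
cat >> m.py <<'E'
def spanner(c,roi,z,L,halfw):
    "shank line + ends; returns middle (mm), direction angle to ring"
    u0,v0,u1,v1=roi; m=np.zeros((400,640),np.uint8); m[v0:v1,u0:u1]=masks(c)['white'][v0:v1,u0:u1]
    n,l,st,_=cv2.connectedComponentsWithStats(m); m=l==1+np.argmax(st[1:,4])
    p=ray(c,np.argwhere(m)[:,::-1],z)[:,:2]*1000
    mid=p.mean(0); e=np.linalg.eigh(np.cov(p.T))[1][:,1]
    for _ in range(6):
        t=(p-mid)@e; nrm=np.array([-e[1],e[0]]); s=(p-mid)@nrm
        k=(np.abs(t)<.22*L)&(np.abs(s)<halfw+3)
        a,b=np.polyfit(t[k],s[k],1); e=e+a*nrm; e/=np.linalg.norm(e); mid=mid+b*nrm
        t=(p-mid)@e; nrm=np.array([-e[1],e[0]]); on=np.abs((p-mid)@nrm)<25
        mid=mid+e*(t[on].max()+t[on].min())/2
    t=(p-mid)@e; s=(p-mid)@nrm
    w=[np.ptp(s[on&(g*t>.3*L)]) for g in(1,-1)]
    if w[0]>w[1]: e=-e
    return mid.round(1),round(np.degrees(np.arctan2(e[1],e[0])),1),np.ptp(t[on]).round(1),np.round(w,1)
E
python3 - <<'E'
from m import *
c=load('top'); I=ITEMS
for k,L,h in(('small',161,6),('pS',161,6),('large',201,7),('pL',201,7)): print(k,*spanner(c,I[k][0],I[k][1],L,h))
R=np.array(c['rotation']);K=c['mtx']
for u,v in((506,200),(493,240),(489,280),(515,180)):
  for du in range(-6,12,3):
    z=c['range_z'][v,u+du]; print((R@np.array([(u+du-K[0,2])/K[0,0]*z,(v-K[1,2])/K[1,1]*z,z])+c['xyz']).round(3),end=' ')
  print()
# pad orientation via black masks
for n,roi in dict(pS=(262,120,310,212),pR=(316,112,366,205),pT=(368,112,424,202),pL=(428,115,474,206)).items():
    d,m,P=meas(c,roi,.004,'black'); print(n,d['rect'])
# roll and hole
E
```

```text
small [398.2 302.9] 84.2 158.5 [28.8 36.2]
pS [592.6  89.7] 177.3 157.8 [26.8 35.3]
large [ 404.1 -293.6] 82.9 197.1 [36.1 46.4]
pL [ 594.  -339.7] -179.6 196.4 [34. 43.]
[ 0.48  -0.428  0.064] [ 0.477 -0.428  0.08 ] [ 0.475 -0.429  0.094] [ 0.473 -0.429  0.11 ] [ 0.47  -0.427  0.127] [ 0.465 -0.42   0.158] 
[ 0.388 -0.413  0.002] [ 0.388 -0.421 -0.   ] [ 0.387 -0.428  0.002] [ 0.387 -0.43   0.015] [ 0.386 -0.432  0.029] [ 0.385 -0.432  0.045] 
[ 0.289 -0.395  0.002] [ 0.289 -0.402  0.002] [ 0.289 -0.41   0.001] [ 0.289 -0.417  0.002] [ 0.289 -0.423  0.004] [ 0.289 -0.431  0.003] 
[ 0.54  -0.483  0.001] [ 0.54  -0.489  0.002] [ 0.508 -0.422  0.162] [ 0.508 -0.428  0.163] [ 0.509 -0.438  0.157] [ 0.508 -0.443  0.159] 
pS [591.7  88.9  83.6 203.9  88.2]
pR [609.6 -51.9 207.2  82.3   6.3]
pT [ 621.6 -191.1  185.2   82.4    9.3]
pL [ 680.9 -300.    12.1   39.9   62.8]
```

```bash
sed -i 's/(V>150)/(V>TH)/; s/^def masks/TH=190\ndef masks/' m.py
python3 - <<'E'
import m; from m import *
c=load('top'); I=ITEMS
for th in(170,190,210,230):
  m.TH=th
  for k,L,h in(('small',161,6),('pS',161,6),('large',201,7),('pL',201,7)): print(th,k,*spanner(c,I[k][0],I[k][1],L,h))
  m.TH=190
print((ray(c,[(406,231.7),(471,236)],.009)*1000).round(1))
d,mm,P=meas(c,*I['large']); v,u=np.nonzero(mm); print([(x,v[u==x].min(),v[u==x].max()) for x in range(400,480,5)])
E
```

```text
170 small [398.2 302.9] 84.2 158.5 [28.8 36.2]
170 pS [592.6  89.6] 177.2 157.8 [26.7 32.9]
170 large [ 404.2 -293.6] 83.0 197.1 [36.1 46.4]
170 pL [ 594.  -339.7] -179.8 196.4 [34. 43.]
190 small [398.2 302.9] 84.1 158.5 [28.8 36.2]
190 pS [591.2  90.2] 178.1 154.8 [26.5 32.5]
190 large [ 404.2 -293.6] 83.1 196.8 [35.9 41.7]
190 pL [ 594.  -339.6] -179.8 196.4 [31.8 42.8]
210 small [398.3 304.2] 83.7 155.9 [28.9 33.9]
210 pS [591.2  90.2] 178.1 154.8 [26.4 32.5]
210 large [ 404.4 -291.8] 83.1 193.2 [33.8 41.4]
210 pL [ 594.  -339.9] -179.8 196.4 [31.6 42.6]
230 small [398.3 304.4] 83.7 155.6 [26.8 31.9]
230 pS [591.3  90.3] 178.8 154.8 [26.3 32.4]
230 large [ 404.3 -291.8] 83.0 193.2 [33.3 41.2]
230 pL [ 594.  -339.9] -179.7 196.3 [31.4 40.4]
[[ 411.8 -211.1    9. ]
 [ 397.4 -373.6    9. ]]
[(400, np.int64(229), np.int64(233)), (405, np.int64(224), np.int64(238)), (410, np.int64(226), np.int64(237)), (415, np.int64(229), np.int64(234)), (420, np.int64(230), np.int64(235)), (425, np.int64(230), np.int64(235)), (430, np.int64(231), np.int64(236)), (435, np.int64(231), np.int64(236)), (440, np.int64(232), np.int64(237)), (445, np.int64(232), np.int64(237)), (450, np.int64(232), np.int64(238)), (455, np.int64(233), np.int64(238)), (460, np.int64(233), np.int64(239)), (465, np.int64(231), np.int64(243)), (470, np.int64(229), np.int64(245)), (475, np.int64(230), np.int64(244))]
```

```bash
cat > g.py <<'E'
import sys; from h import *
from scipy.spatial.transform import Rotation as Ro
def to(x,y,z,yaw,s=None):
    "x y z mm, yaw deg of tool y axis (mod 180, nearest turn)"
    s=s or r.observe(); R=np.array(s['tcp_rot']); p=np.array(s['eef_pos'])
    cur=np.degrees(np.arctan2(R[1,1],R[0,1])); yaw=cur+(yaw-cur+90)%180-90; a=np.radians(yaw)
    Y=np.array([np.cos(a),np.sin(a),0]); Z=np.array([0,0,-1.]); T=np.c_[np.cross(Y,Z),Y,Z]
    d=R.T@(np.array([x,y,z])/1000-p)/.6; w=Ro.from_matrix(R.T@T).as_rotvec()/(np.pi/2)
    return ' '.join(f'{v:.4f}' for v in [*d,*w])
if __name__=='__main__':
    s=r.observe(); print('now',s['time'].__round__(2),(s['eef_pos']*1000).round(1),'yaw',np.degrees(np.arctan2(s['tcp_rot'][1,1],s['tcp_rot'][0,1])).round(1),'w',round(s['grip_width']*1000,1),'q7',s['joints'][6].round(2))
    for a in sys.argv[1:]: print(a,'->',to(*map(float,a.split(',')),s))
E
python3 g.py 398,303,100,-5.9 398,303,28,-5.9
```

```text
now 0.1 [273.6 589.1 255.5] yaw 65.1 w 85.4 q7 -0.02
398,303,100,-5.9 -> -0.3889 -0.3446 0.2598 -0.0009 0.0007 0.7888
398,303,28,-5.9 -> -0.3889 -0.3444 0.3798 -0.0009 0.0007 0.7888
```

Request:
apply_moves(series="-0.389 -0.3446 0.26 -0.0009 0.0007 0.789 0.5;-0.389 -0.3446 0.26 -0.0009 0.0007 0.789 0.5;-0.389 -0.3446 0.26 -0.0009 0.0007 0.789 0.5;-0.389 -0.3446 0.26 -0.0009 0.0007 0.789 0.5;-0.389 -0.3446 0.26 -0.0009 0.0007 0.789 0.5;-0.389 -0.3446 0.26 -0.0009 0.0007 0.789 0.5;-0.389 -0.3446 0.26 -0.0009 0.0007 0.789 0.5;-0.389 -0.3446 0.26 -0.0009 0.0007 0.789 0.5;-0.389 -0.3446 0.26 -0.0009 0.0007 0.789 0.5;-0.389 -0.3446 0.26 -0.0009 0.0007 0.789 0.5;-0.389 -0.3446 0.26 -0.0009 0.0007 0.789 0.5", newtons=40)

```text
time: 1.48
eef_pos: [0.3983, 0.3041, 0.1005]
tcp_rot: [[0.102, 0.995, 0.001], [0.995, -0.102, 0.002], [0.002, 0.001, -1.0]]
force: [0.0, -0.6, -0.1]
grip_width: 0.043
grip_force: 0.0
```

```bash
python3 g.py 398,303,28,-5.9
```

```text
now 1.48 [398.3 304.1 100.5] yaw -5.9 w 43.0 q7 -0.43
398,303,28,-5.9 -> -0.0022 -0.0003 0.1208 0.0004 -0.0013 0.0006
```

Request:
apply_moves(series="-0.002 0 0.1 0 -0.001 0 0.5;-0.002 0 0.1208 0 -0.001 0 0.5;-0.002 0 0.1208 0 -0.001 0 0.5;-0.002 0 0.1208 0 -0.001 0 0;-0.002 0 0.1208 0 -0.001 0 0;-0.002 0 0.1208 0 -0.001 0 0;-0.002 0 0.1208 0 -0.001 0 0;-0.002 0 0.1208 0 -0.001 0 0")

```text
time: 2.48
eef_pos: [0.3992, 0.3033, 0.0294]
tcp_rot: [[0.103, 0.995, 0.003], [0.995, -0.103, 0.002], [0.002, 0.003, -1.0]]
force: [0.2, -0.9, 5.9]
grip_width: 0.0092
grip_force: 39.1
```

```bash
python3 g.py 398,303,100,-5.9 592,90,100,88
```

```text
now 2.48 [399.2 303.3  29.4] yaw -5.9 w 9.2 q7 -0.37
398,303,100,-5.9 -> -0.0005 -0.0016 -0.1176 0.0017 -0.0014 -0.0002
592,90,100,88 -> -0.3202 0.3566 -0.1174 0.0003 -0.0024 0.9565
```

Request:
apply_moves(series="0 0 -0.06 0 0 0 0;0 0 -0.118 0 0 0 0;0 0 -0.118 0 0 0 0;0 0 -0.118 0 0 0 0")

```text
time: 2.98
eef_pos: [0.3979, 0.3028, 0.0987]
tcp_rot: [[0.103, 0.995, 0.0], [0.995, -0.103, 0.0], [0.0, 0.0, -1.0]]
force: [-0.3, -0.8, -1.3]
grip_width: 0.0095
grip_force: 39.3
```

```bash
python3 g.py 592,90,100,88 592,90,33,88
python3 - <<'E'
from m import *
c=snap('top','t2.png'); s=snap('scene')
a=cv2.cvtColor(np.hstack([c['pixels'][180:300,150:280],s['pixels'][60:180,180:310]]),cv2.COLOR_RGB2BGR)
cv2.imwrite('pics/c2.png',cv2.resize(a,None,fx=3,fy=3))
E
```

```text
now 2.98 [397.9 302.8  98.7] yaw -5.9 w 9.5 q7 -0.41
592,90,100,88 -> -0.3195 0.3583 -0.0022 -0.0000 -0.0004 0.9567
592,90,33,88 -> -0.3196 0.3582 0.1095 -0.0000 -0.0004 0.9567
```

View pics/c2.png

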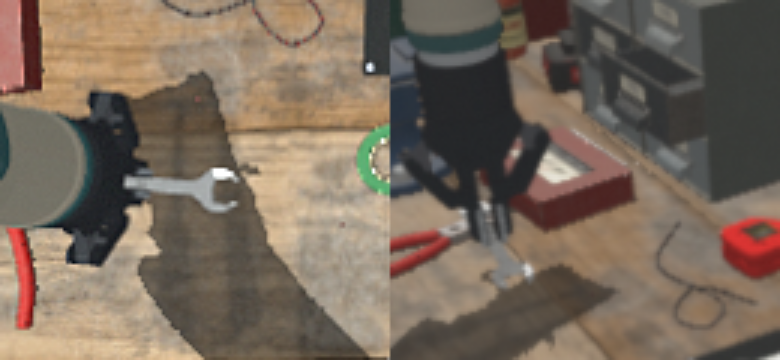

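The crop shows the small spanner lifted, held mid-shank with the jaw pointing right at (215,190) and looking about level.

Request:
apply_moves(series="-0.3195 0.3583 -0.0022 0 0 0.9567 0;-0.3195 0.3583 -0.0022 0 0 0.9567 0;-0.3195 0.3583 -0.0022 0 0 0.9567 0;-0.3195 0.3583 -0.0022 0 0 0.9567 0;-0.3195 0.3583 -0.0022 0 0 0.9567 0;-0.3195 0.3583 -0.0022 0 0 0.9567 0;-0.3195 0.3583 -0.0022 0 0 0.9567 0;-0.3195 0.3583 -0.0022 0 0 0.9567 0;-0.3195 0.3583 -0.0022 0 0 0.9567 0;-0.3195 0.3583 -0.0022 0 0 0.9567 0;-0.3195 0.3583 0.05 0 0 0.9567 0;-0.3195 0.3583 0.05 0 0 0.9567 0", newtons=60)

```text
time: 4.58
eef_pos: [0.5905, 0.0899, 0.0669]
tcp_rot: [[0.999, -0.034, -0.004], [-0.034, -0.999, 0.0], [-0.004, -0.0, -1.0]]
force: [-0.2, 0.2, -0.8]
grip_width: 0.0081
grip_force: 58.8
```

```bash
python3 g.py 592,90,40,88 592,90,33,88
python3 - <<'E'
from m import *
c=snap('top'); s=snap('scene')
a=cv2.cvtColor(np.hstack([c['pixels'][110:230,230:360],s['pixels'][130:250,260:390]]),cv2.COLOR_RGB2BGR)
cv2.imwrite('pics/c3.png',cv2.resize(a,None,fx=3,fy=3))
E
```

```text
now 4.58 [590.5  89.9  66.9] yaw -91.9 w 8.1 q7 -1.09
592,90,40,88 -> 0.0027 -0.0002 0.0449 -0.0001 0.0026 0.0007
592,90,33,88 -> 0.0028 -0.0002 0.0565 -0.0001 0.0026 0.0007
```

View pics/c3.png

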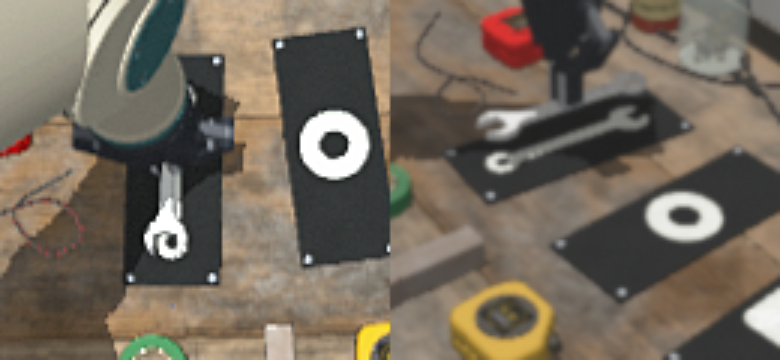

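The crop shows the spanner level above its outline, with the jaw towards the robot. Lowering and releasing.

Request:
apply_moves(series="0.0027 0 0.04 0 0.0026 0 0;0.0027 0 0.056 0 0.0026 0 0;0.0027 0 0.0568 0 0.0026 0 0;0.0027 0 0.0568 0 0.0026 0 0;0.0027 0 0.0568 0 0.0026 0 0.4;0.0027 0 0.0568 0 0.0026 0 0.4;0.0027 0 0.0568 0 0.0026 0 0.4;0.0027 0 -0.04 0 0.0026 0 0.4;0.0027 0 -0.12 0 0.0026 0 0.4;0.0027 0 -0.12 0 0.0026 0 0.4")

```text
time: 5.92
eef_pos: [0.5965, 0.0894, 0.1446]
tcp_rot: [[0.999, -0.035, 0.012], [-0.035, -0.999, 0.0], [0.012, -0.001, -1.0]]
force: [-0.5, 1.4, 0.8]
grip_width: 0.0343
grip_force: 0.0
```

```bash
python3 g.py 404,-293.5,120,-7
```

```text
now 5.92 [596.5  89.4 144.6] yaw -92.0 w 34.3 q7 -1.16
404,-293.5,120,-7 -> -0.2985 0.6491 0.0368 0.0052 -0.0066 -0.9448
```

Request:
apply_moves(series="-0.2985 0.6491 0.0368 0.0052 -0.0066 -0.9448 0.5;-0.2985 0.6491 0.0368 0.0052 -0.0066 -0.9448 0.5;-0.2985 0.6491 0.0368 0.0052 -0.0066 -0.9448 0.5;-0.2985 0.6491 0.0368 0.0052 -0.0066 -0.9448 0.5;-0.2985 0.6491 0.0368 0.0052 -0.0066 -0.9448 0.5;-0.2985 0.6491 0.0368 0.0052 -0.0066 -0.9448 0.5;-0.2985 0.6491 0.0368 0.0052 -0.0066 -0.9448 0.5;-0.2985 0.6491 0.0368 0.0052 -0.0066 -0.9448 0.5;-0.2985 0.6491 0.0368 0.0052 -0.0066 -0.9448 0.5;-0.2985 0.6491 0.0368 0.0052 -0.0066 -0.9448 0.5;-0.2985 0.6491 0.0368 0.0052 -0.0066 -0.9448 0.5;-0.2985 0.6491 0.0368 0.0052 -0.0066 -0.9448 0.5")

```text
time: 7.42
eef_pos: [0.4017, -0.2925, 0.1178]
tcp_rot: [[0.121, 0.993, -0.008], [0.993, -0.121, -0.001], [-0.001, -0.007, -1.0]]
force: [0.1, -0.2, -0.6]
grip_width: 0.0426
grip_force: 0.0
```

```bash
python3 g.py 404,-293.5,28.5,-7
python3 - <<'E'
from m import *
c=snap('top'); 
print(spanner(c,(270,120,307,212),.012,161,6))
d=ITEMS['pS']; 
cv2.imwrite('pics/c4.png',cv2.resize(cv2.cvtColor(c['pixels'][110:260,260:480],cv2.COLOR_RGB2BGR),None,fx=3.5,fy=3.5))
E
```

```text
now 7.42 [ 401.7 -292.5  117.8] yaw -6.9 w 42.6 q7 0.66
404,-293.5,28.5,-7 -> -0.0010 0.0052 0.1487 -0.0047 0.0010 0.0006
(array([592. ,  89.5]), np.float64(177.5), np.float64(159.2), array([31.7, 32.4]))
```

View pics/c4.png

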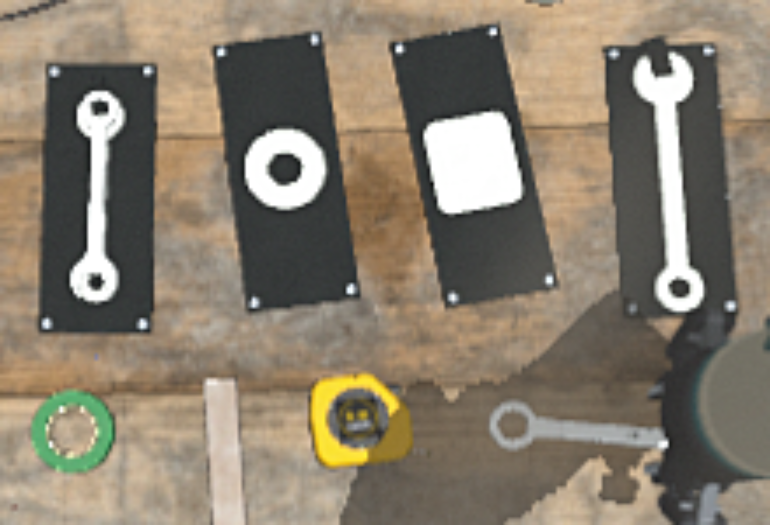

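The crop shows the small spanner on its outline with jaw and ring ends overlapping it, and the arm over the large spanner. Picking up the large one.

Request:
apply_moves(series="-0.001 0.0052 0.08 -0.0047 0.001 0 0.5;-0.001 0.0052 0.13 -0.0047 0.001 0 0.5;-0.001 0.0052 0.1485 -0.0047 0.001 0 0.5;-0.001 0.0052 0.1485 -0.0047 0.001 0 0.5;-0.001 0.0052 0.1485 -0.0047 0.001 0 0;-0.001 0.0052 0.1485 -0.0047 0.001 0 0;-0.001 0.0052 0.1485 -0.0047 0.001 0 0;-0.001 0.0052 0.1485 -0.0047 0.001 0 0;-0.001 0.0052 0.1485 -0.0047 0.001 0 0", newtons=70)

```text
time: 8.6
eef_pos: [0.4044, -0.2947, 0.0301]
tcp_rot: [[0.122, 0.993, 0.002], [0.993, -0.122, -0.001], [-0.001, 0.002, -1.0]]
force: [0.0, 0.1, 6.1]
grip_width: 0.0109
grip_force: 68.6
```

```bash
python3 g.py 404,-293.5,110,-7
```

```text
now 8.6 [ 404.4 -294.7   30.1] yaw -7.0 w 10.9 q7 0.71
404,-293.5,110,-7 -> 0.0018 -0.0006 -0.1332 0.0015 0.0007 0.0002
```

Request:
apply_moves(series="0 0 -0.06 0 0 0 0;0 0 -0.12 0 0 0 0;0 0 -0.15 0 0 0 0;0 0 -0.15 0 0 0.92 0;0 0 -0.15 0 0 0.92 0;0 0 -0.15 0 0 0.92 0;0 0 -0.15 0 0 0.92 0;0 0 -0.15 0 0 0.92 0;0 0 -0.15 0 0 0.92 0;0 0 -0.15 0 0 0.92 0;0 0 -0.15 0 0 0.92 0;0 0 -0.15 0 0 0.92 0")

```text
time: 10.1
eef_pos: [0.4037, -0.2938, 0.119]
tcp_rot: [[1.0, 0.005, 0.0], [0.005, -1.0, 0.0], [0.0, -0.0, -1.0]]
force: [0.5, -0.2, -1.7]
grip_width: 0.0111
grip_force: 68.8
```

```bash
python3 g.py 593,-339.7,80,90.2
```

```text
now 10.1 [ 403.7 -293.8  119. ] yaw -89.7 w 11.1 q7 -0.29
593,-339.7,80,90.2 -> 0.3150 0.0781 0.0650 -0.0000 -0.0002 0.0012
```

Request:
apply_moves(series="0.315 0.0781 0 0 0 0.0012 0;0.315 0.0781 0 0 0 0.0012 0;0.315 0.0781 0 0 0 0.0012 0;0.315 0.0781 0.065 0 0 0.0012 0;0.315 0.0781 0.09 0 0 0.0012 0;0.315 0.0781 0.09 0 0 0.0012 0;0.315 0.0781 0.09 0 0 0.0012 0")

```text
time: 10.98
eef_pos: [0.5923, -0.3412, 0.0661]
tcp_rot: [[1.0, 0.001, 0.001], [0.001, -1.0, -0.001], [0.001, 0.001, -1.0]]
force: [0.1, -1.0, -1.4]
grip_width: 0.0108
grip_force: 68.9
```

```bash
python3 g.py 593,-339.7,33.5,90.2
```

```text
now 10.97 [ 592.3 -341.2   66.1] yaw -89.9 w 10.8 q7 -0.53
593,-339.7,33.5,90.2 -> 0.0011 -0.0025 0.0543 0.0005 -0.0006 -0.0017
```

Request:
apply_moves(series="0.0005 -0.001 0.035 0 0 -0.001 0;0.0005 -0.001 0.035 0 0 -0.001 0;0.0005 -0.001 0.035 0 0 -0.001 0;0.0005 -0.001 0.035 0 0 -0.001 0")

```text
time: 11.48
eef_pos: [0.5932, -0.3401, 0.044]
tcp_rot: [[1.0, 0.003, 0.0], [0.003, -1.0, -0.0], [0.0, 0.0, -1.0]]
force: [0.1, -0.0, -1.5]
grip_width: 0.0109
grip_force: 68.9
```

```bash
python3 g.py 593,-339.7,33.5,90.2
```

```text
now 11.47 [ 593.2 -340.1   44. ] yaw -89.8 w 10.9 q7 -0.52
593,-339.7,33.5,90.2 -> -0.0004 -0.0006 0.0176 0.0003 -0.0003 -0.0001
```

Request:
apply_moves(series="0 -0.0006 0.0172 0 0 0 0;0 -0.0006 0.0172 0 0 0 0;0 -0.0006 0.0172 0 0 0 0;0 -0.0006 0.0172 0 0 0 0.4;0 -0.0006 0.0172 0 0 0 0.4;0 -0.0006 0.0172 0 0 0 0.4;0 -0.0006 -0.07 0 0 0 0.4;0 -0.0006 -0.15 0 0 0 0.4;0 -0.0006 -0.15 0 0 0 0.4;0 -0.0006 -0.15 0 0 0 0.4;0 -0.0006 -0.15 0 0 0 1")

```text
time: 12.85
eef_pos: [0.5923, -0.3386, 0.132]
tcp_rot: [[1.0, 0.003, -0.002], [0.003, -1.0, 0.002], [-0.002, -0.002, -1.0]]
force: [-0.2, -0.0, -0.4]
grip_width: 0.051
grip_force: 0.0
```

```bash
python3 g.py 419,-99.5,120,6
python3 - <<'E'
from m import *
c=load('top'); H=cv2.cvtColor(c['pixels'],cv2.COLOR_RGB2HSV)
np.set_printoptions(linewidth=200)
# rule top-face edges: left edge (+Y side) and bottom edge (-X side) straight lines
d,m,P=meas(load('top'),*ITEMS['rule'])
print(d['rect']); print(cv2.approxPolyDP(P.reshape(-1,1,2),4,True)[:,0].round(1).tolist())
E
```

```text
now 12.85 [ 592.3 -338.6  132. ] yaw -89.8 w 51.0 q7 -0.57
419,-99.5,120,6 -> -0.2875 -0.3994 0.0214 0.0001 0.0020 0.9355
[418.5 -99.7  64.8  70.6   8.3]
[[451.6000061035156, -104.69999694824219], [442.3999938964844, -67.0], [405.0, -66.0], [385.0, -77.80000305175781], [391.3999938964844, -129.8000030517578], [398.70001220703125, -135.0], [428.5, -131.1999969482422]]
```

Request:
apply_moves(series="-0.2875 -0.3994 0.0214 0 0.002 -1 1;-0.2875 -0.3994 0.0214 0 0.002 -1 1;-0.2875 -0.3994 0.0214 0 0.002 -1 1;-0.2875 -0.3994 0.0214 0 0.002 -1 1;-0.2875 -0.3994 0.0214 0 0.002 -1 1;-0.2875 -0.3994 0.0214 0 0.002 -1 1;-0.2875 -0.3994 0.0214 0 0.002 -1 1;-0.2875 -0.3994 0.0214 0 0.002 -1 1;-0.2875 -0.3994 0.0214 0 0.002 -1 1;-0.2875 -0.3994 0.0214 0 0.002 -1 1;-0.2875 -0.3994 0.0214 0 0.002 -1 1")

```text
time: 14.22
eef_pos: [0.4195, -0.1004, 0.1205]
tcp_rot: [[-0.002, 1.0, 0.001], [1.0, 0.002, 0.002], [0.002, 0.001, -1.0]]
force: [0.0, 0.8, 0.2]
grip_width: 0.0855
grip_force: 0.0
```

```bash
python3 g.py 418.7,-99.5,60,7
python3 - <<'E'
from m import *
c=snap('top'); s=snap('scene')
a=np.hstack([c['pixels'][110:290,320:490],s['pixels'][180:360,230:400]])
cv2.imwrite('pics/c5.png',cv2.resize(cv2.cvtColor(a,cv2.COLOR_RGB2BGR),None,fx=2.3,fy=2.3))
print(spanner(c,ITEMS['pL'][0],.013,201,7))
E
```

```text
now 14.22 [ 419.5 -100.4  120.5] yaw 0.1 w 85.5 q7 0.47
418.7,-99.5,60,7 -> 0.0013 -0.0014 0.1008 0.0008 -0.0013 -0.0766
(array([ 593.2, -339. ]), np.float64(-179.7), np.float64(197.5), array([41.5, 42.2]))
```

View pics/c5.png

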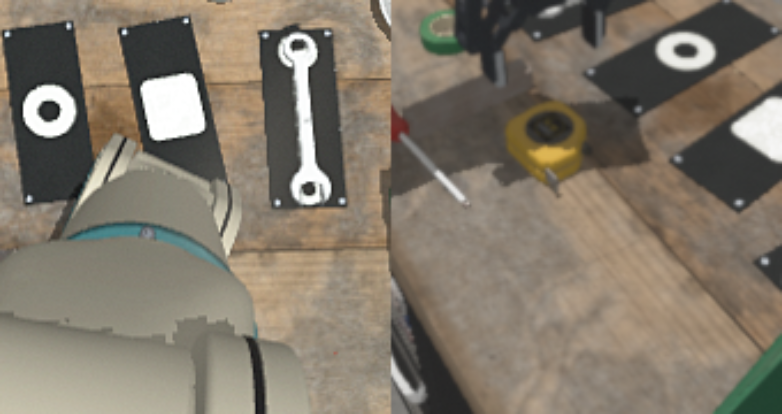

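The crop shows the large spanner over its outline at (300,115), and the open fingers above the yellow case. Descending.

Request:
apply_moves(series="0.001 -0.0013 0.05 0 -0.0013 -0.0766 1;0.001 -0.0013 0.1 0 -0.0013 -0.0766 1;0.001 -0.0013 0.1608 0 -0.0013 -0.0766 1;0.001 -0.0013 0.1608 0 -0.0013 -0.0766 1;0.001 -0.0013 0.1608 0 -0.0013 -0.0766 0.6;0.001 -0.0013 0.1608 0 -0.0013 -0.0766 0.5;0.001 -0.0013 0.1608 0 -0.0013 -0.0766 0.5;0.001 -0.0013 0.1608 0 -0.0013 -0.0766 0.5;0.001 -0.0013 0.1608 0 -0.0013 -0.0766 0.5", newtons=40)

```text
time: 15.45
eef_pos: [0.4236, -0.1005, 0.029]
tcp_rot: [[-0.122, 0.992, -0.006], [0.992, 0.122, 0.002], [0.003, -0.005, -1.0]]
force: [-0.4, 0.5, -2.9]
grip_width: 0.0617
grip_force: 43.8
```

```bash
python3 g.py 611.3,-193,80,99.4
```

```text
now 15.45 [ 423.6 -100.5   29. ] yaw 7.0 w 61.7 q7 1.39
611.3,-193,80,99.4 -> -0.1910 0.2912 -0.0872 -0.0041 0.0010 0.9737
```

Request:
apply_moves(series="0 0.03 -0.06 0 0 0 0.5;0 0.05 -0.12 0 0 0 0.5;0 0.05 -0.12 0 0 0 0.5;0 0.05 -0.12 0 0 0 0.5;0 0.05 -0.12 0 0 0 0.5", newtons=60)

```text
time: 16.08
eef_pos: [0.4523, -0.0967, 0.0995]
tcp_rot: [[-0.123, 0.992, -0.009], [0.992, 0.123, 0.003], [0.004, -0.008, -1.0]]
force: [-0.5, 0.9, -2.8]
grip_width: 0.0608
grip_force: 70.0
```

```bash
python3 g.py 611.3,-193,80,99.4; python3 -c "
from h import *
print(r.observe()['joints'].round(2))
s=snap('scene'); cv2.imwrite('pics/c6.png',cv2.resize(cv2.cvtColor(s['pixels'][130:310,170:400],cv2.COLOR_RGB2BGR),None,fx=2.5,fy=2.5))"
```

```text
now 16.07 [452.3 -96.7  99.5] yaw 7.0 w 60.8 q7 1.17
611.3,-193,80,99.4 -> -0.1919 0.2437 0.0297 -0.0063 0.0019 0.9738
[-0.25  0.74  0.61  2.16 -0.88  0.52  1.17]
```

View pics/c6.png

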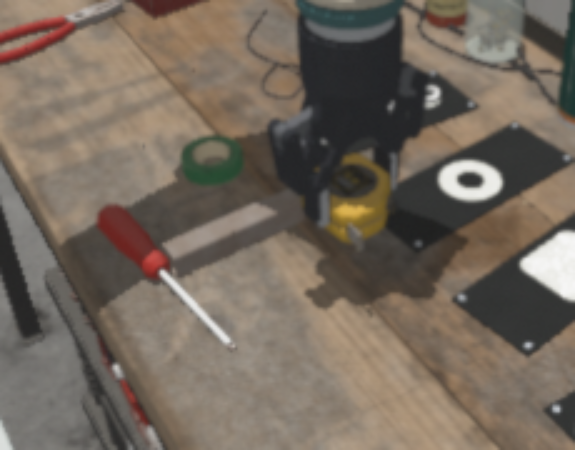

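The crop shows the yellow case held level, with the bar and screwdriver undisturbed. Carrying it to its pad.

Request:
apply_moves(series="-0.05 0.12 0 -0.0063 0.0019 0 0.5;-0.1919 0.2437 0 -0.0063 0.0019 0.3 0.5;-0.1919 0.2437 0 -0.0063 0.0019 0.9738 0.5;-0.1919 0.2437 0 -0.0063 0.0019 0.9738 0.5;-0.1919 0.2437 0 -0.0063 0.0019 0.9738 0.5;-0.1919 0.2437 0 -0.0063 0.0019 0.9738 0.5;-0.1919 0.2437 0 -0.0063 0.0019 0.9738 0.5;-0.1919 0.2437 0 -0.0063 0.0019 0.9738 0.5;-0.1919 0.2437 0 -0.0063 0.0019 0.9738 0.5;-0.1919 0.2437 0 -0.0063 0.0019 0.9738 0.5;-0.1919 0.2437 0.03 -0.0063 0.0019 0.9738 0.5;-0.1919 0.2437 0.03 -0.0063 0.0019 0.9738 0.5")

```text
time: 17.62
eef_pos: [0.6115, -0.1922, 0.0789]
tcp_rot: [[0.986, 0.165, -0.001], [0.165, -0.986, 0.002], [-0.0, -0.002, -1.0]]
force: [-0.0, 1.0, -1.8]
grip_width: 0.0606
grip_force: 69.9
```

```bash
python3 g.py 611.3,-193,45,99.4
python3 - <<'E'
from m import *
c=snap('top'); s=snap('scene')
d,m,P=meas(c,(360,110,430,200),.080+.0155-.0135,'yellow'); print(d)
a=np.hstack([c['pixels'][100:220,330:460],s['pixels'][160:280,320:450]])
cv2.imwrite('pics/c7.png',cv2.resize(cv2.cvtColor(a,cv2.COLOR_RGB2BGR),None,fx=3,fy=3))
E
```

```text
now 17.62 [ 611.5 -192.2   78.9] yaw -80.5 w 60.6 q7 -0.27
611.3,-193,45,99.4 -> -0.0005 0.0014 0.0565 -0.0011 0.0003 0.0013
{'rect': array([ 583.6, -192. ,   30.8,   57. ,    1.8]), 'cen': array([ 583.5, -185.8]), 'ang': np.float64(100.8)}
```

View pics/c7.png

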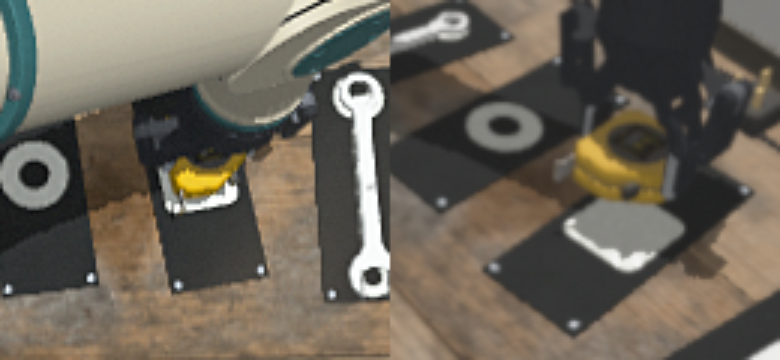

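The crop shows the case level above its outline. Lowering and releasing.

Request:
apply_moves(series="-0.0005 0.0014 0.05 -0.0011 0 0.0013 0.5;-0.0005 0.0014 0.0765 -0.0011 0 0.0013 0.5;-0.0005 0.0014 0.0765 -0.0011 0 0.0013 0.5;-0.0005 0.0014 0.0765 -0.0011 0 0.0013 0.5;-0.0005 0.0014 0.0765 -0.0011 0 0.0013 0.9;-0.0005 0.0014 0.0765 -0.0011 0 0.0013 1;-0.0005 0.0014 0.0765 -0.0011 0 0.0013 1;-0.0005 0.0014 0.03 -0.0011 0 0.0013 1;-0.0005 0.0014 -0.05 -0.0011 0 0.0013 1;-0.0005 0.0014 -0.05 -0.0011 0 0.0013 1")

```text
time: 18.98
eef_pos: [0.6148, -0.1964, 0.1172]
tcp_rot: [[0.987, 0.162, 0.011], [0.162, -0.987, -0.007], [0.009, 0.009, -1.0]]
force: [0.2, 0.5, -0.4]
grip_width: 0.0857
grip_force: 0.0
```

```bash
python3 g.py 560,-20,150,-30
```

```text
now 18.98 [ 614.8 -196.4  117.2] yaw -80.7 w 85.7 q7 -0.33
560,-20,150,-30 -> -0.0421 -0.3043 -0.0577 0.0078 -0.0030 -0.5633
```

```bash
python3 g.py 416,106.6,110,5
```

```text
now 18.98 [ 614.8 -196.4  117.2] yaw -80.7 w 85.7 q7 -0.33
416,106.6,110,5 -> -0.2454 -0.5519 0.0049 0.0089 -0.0006 -0.9522
```

Request:
apply_moves(series="-0.2454 -0.5519 0 0.0089 0 -0.95 1;-0.2454 -0.5519 0 0.0089 0 -0.95 1;-0.2454 -0.5519 0 0.0089 0 -0.95 1;-0.2454 -0.5519 0 0.0089 0 -0.95 1;-0.2454 -0.5519 0 0.0089 0 -0.95 1;-0.2454 -0.5519 0 0.0089 0 -0.95 1;-0.2454 -0.5519 0 0.0089 0 -0.95 1;-0.2454 -0.5519 0 0.0089 0 -0.95 1;-0.2454 -0.5519 0 0.0089 0 -0.95 1;-0.2454 -0.5519 0 0.0089 0 -0.95 1;-0.2454 -0.5519 0 0.0089 0 -0.95 1;-0.2454 -0.5519 0 0.0089 0 -0.95 1")

```text
time: 20.48
eef_pos: [0.4135, 0.1088, 0.1098]
tcp_rot: [[-0.083, 0.997, -0.008], [0.997, 0.083, 0.005], [0.005, -0.007, -1.0]]
force: [0.2, -0.6, 0.9]
grip_width: 0.0857
grip_force: 0.0
```

```bash
python3 g.py 415.5,106.6,24,5
python3 - <<'E'
from m import *
c=snap('top'); print(r.observe()['joints'].round(2))
d,m,P=meas(c,(360,110,430,210),.035,'yellow'); print(d['rect'],d['cen'])
cv2.imwrite('pics/c8.png',cv2.resize(cv2.cvtColor(c['pixels'][110:270,260:480],cv2.COLOR_RGB2BGR),None,fx=3.5,fy=3.5))
E
```

```text
now 20.48 [413.5 108.8 109.8] yaw 4.8 w 85.7 q7 0.66
415.5,106.6,24,5 -> -0.0046 0.0040 0.1429 -0.0045 -0.0034 -0.0026
[-0.69  0.67  0.55  2.25 -0.86  0.45  0.66]
[ 609.  -192.1   74.8   66.4   10.4] [ 609.8 -188.4]
```

View pics/c8.png

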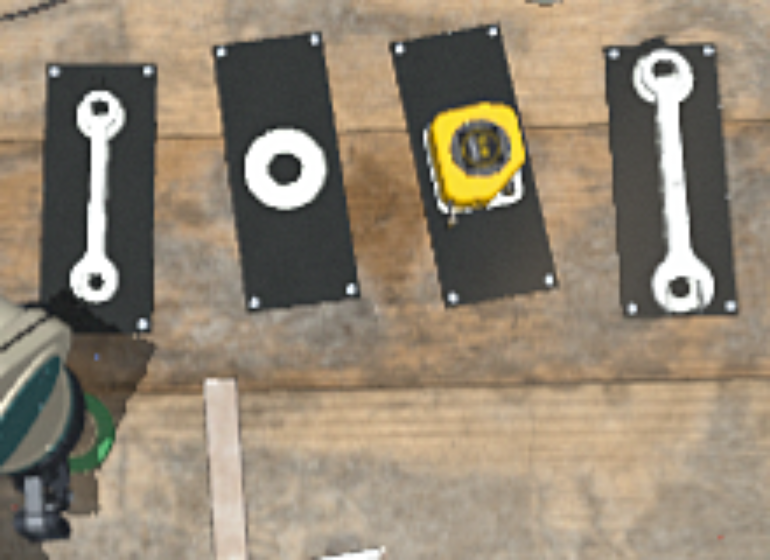

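The crop shows the yellow case over its outline at (480,155), displaced up and right only by height parallax. Now the roll.

Request:
apply_moves(series="-0.0046 0.004 0.05 -0.0045 -0.0034 0 1;-0.0046 0.004 0.1 -0.0045 -0.0034 0 1;-0.0046 0.004 0.1429 -0.0045 -0.0034 0 1;-0.0046 0.004 0.1429 -0.0045 -0.0034 0 1;-0.0046 0.004 0.1429 -0.0045 -0.0034 0 1;-0.0046 0.004 0.1429 -0.0045 -0.0034 0 1", newtons=40)

```text
time: 21.28
eef_pos: [0.4202, 0.1079, 0.0293]
tcp_rot: [[-0.084, 0.996, -0.007], [0.996, 0.084, -0.002], [-0.002, -0.007, -1.0]]
force: [-0.7, 0.3, 0.3]
grip_width: 0.0858
grip_force: 0.0
```

```bash
python3 g.py 415.5,106.6,24,5; python3 -c "
from h import *
print(r.observe()['joints'].round(2))"
```

```text
now 21.27 [420.2 107.9  29.3] yaw 4.8 w 85.8 q7 0.87
415.5,106.6,24,5 -> -0.0015 -0.0079 0.0089 -0.0046 0.0009 -0.0022
[-0.51  0.81  0.29  2.26 -1.1   0.23  0.87]
```

Request:
apply_moves(series="-0.0018 0 0.004 0 0 0 1;-0.0018 0 0.004 0 0 0 0.6;-0.0018 0 0.004 0 0 0 0.5;-0.0018 0 0.004 0 0 0 0.5;-0.0018 0 0.004 0 0 0 0.5;-0.0018 0 0.004 0 0 0 0.5")

```text
time: 22.02
eef_pos: [0.4206, 0.107, 0.0275]
tcp_rot: [[-0.084, 0.996, -0.01], [0.996, 0.084, -0.002], [-0.001, -0.01, -1.0]]
force: [-0.3, -0.5, 7.9]
grip_width: 0.0576
grip_force: 41.0
```

```bash
python3 g.py 440,100,90,5; python3 -c "
from h import *
print(r.observe()['joints'].round(2))"
```

```text
now 22.02 [420.6 107.   27.5] yaw 4.8 w 57.6 q7 0.87
440,100,90,5 -> -0.0145 0.0303 -0.1045 -0.0064 0.0006 -0.0022
[-0.51  0.81  0.29  2.25 -1.1   0.23  0.87]
```

Request:
apply_moves(series="-0.01 0.02 -0.05 -0.006 0 0 0.5;-0.0145 0.0303 -0.1045 -0.006 0 0 0.5;-0.0145 0.0303 -0.1045 -0.006 0 0 0.5;-0.0145 0.0303 -0.1045 -0.006 0 0 0.5;-0.0145 0.0303 -0.1045 -0.006 0 0 0.5", newtons=50)

```text
time: 22.65
eef_pos: [0.4392, 0.1001, 0.0885]
tcp_rot: [[-0.084, 0.996, -0.003], [0.996, 0.084, -0.002], [-0.001, -0.003, -1.0]]
force: [0.5, 0.4, -1.2]
grip_width: 0.0572
grip_force: 54.0
```

```bash
python3 g.py 610,-51.4,80,6
```

```text
now 22.65 [439.2 100.1  88.5] yaw 4.8 w 57.2 q7 0.73
610,-51.4,80,6 -> -0.2755 0.2625 0.0138 -0.0019 0.0008 -0.0130
```

Request:
apply_moves(series="-0.2755 0.2625 0 -0.0019 0.0008 -0.013 0.5;-0.2755 0.2625 0 -0.0019 0.0008 -0.013 0.5;-0.2755 0.2625 0 -0.0019 0.0008 -0.013 0.5;-0.2755 0.2625 0 -0.0019 0.0008 -0.013 0.5;-0.2755 0.2625 0.05 -0.0019 0.0008 -0.013 0.5;-0.2755 0.2625 0.065 -0.0019 0.0008 -0.013 0.5;-0.2755 0.2625 0.065 -0.0019 0.0008 -0.013 0.5;-0.2755 0.2625 0.065 -0.0019 0.0008 -0.013 0.5")

```text
time: 23.65
eef_pos: [0.6111, -0.0512, 0.0511]
tcp_rot: [[-0.105, 0.994, 0.003], [0.994, 0.105, 0.0], [-0.0, 0.003, -1.0]]
force: [0.1, 0.3, -0.2]
grip_width: 0.0575
grip_force: 53.9
```

```bash
python3 g.py 610,-51.4,32,6
python3 - <<'E'
from m import *
c=snap('top'); s=snap('scene')
a=np.hstack([c['pixels'][100:220,280:410],s['pixels'][140:260,290:420]])
cv2.imwrite('pics/c9.png',cv2.resize(cv2.cvtColor(a,cv2.COLOR_RGB2BGR),None,fx=3,fy=3))
E
```

```text
now 23.65 [611.1 -51.2  51.1] yaw 6.0 w 57.5 q7 0.84
610,-51.4,32,6 -> -0.0002 -0.0019 0.0318 0.0016 0.0002 0.0003
```

View pics/c9.png

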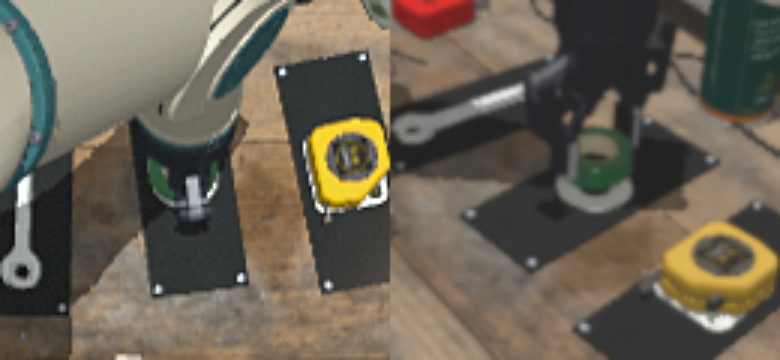

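The crop shows the roll level above its outline. Lowering, releasing, then backing off upwards.

Request:
apply_moves(series="0 -0.001 0.025 0.001 0 0 0.5;0 -0.001 0.0325 0.001 0 0 0.5;0 -0.001 0.0325 0.001 0 0 0.5;0 -0.001 0.0325 0.001 0 0 0.5;0 -0.001 0.0325 0.001 0 0 0.9;0 -0.001 0.0325 0.001 0 0 1;0 -0.001 0.0325 0.001 0 0 1;0 -0.001 -0.02 0.001 0 0 1;0 -0.001 -0.1 0.001 0 0 1;0 -0.001 -0.2 0.001 0 0 1;0 -0.001 -0.2 0.001 0 0 1")

```text
time: 25.12
eef_pos: [0.613, -0.0529, 0.1751]
tcp_rot: [[-0.104, 0.995, 0.009], [0.995, 0.104, -0.002], [-0.003, 0.009, -1.0]]
force: [-0.9, 0.2, -0.9]
grip_width: 0.0853
grip_force: 0.0
```

```bash
python3 g.py 380,270,200,40
```

```text
now 25.12 [613.  -52.9 175.1] yaw 6.0 w 85.3 q7 0.73
380,270,200,40 -> 0.5756 -0.3296 -0.0461 0.0051 0.0034 -0.3779
```

Request:
apply_moves(series="0.5756 -0.3296 -0.046 0.005 0.003 -0.378 1;0.5756 -0.3296 -0.046 0.005 0.003 -0.378 1;0.5756 -0.3296 -0.046 0.005 0.003 -0.378 1;0.5756 -0.3296 -0.046 0.005 0.003 -0.378 1;0.5756 -0.3296 -0.046 0.005 0.003 -0.378 1;0.5756 -0.3296 -0.046 0.005 0.003 -0.378 1;0.5756 -0.3296 -0.046 0.005 0.003 -0.378 1;0.5756 -0.3296 -0.046 0.005 0.003 -0.378 1;0.5756 -0.3296 -0.046 0.005 0.003 -0.378 1;0.5756 -0.3296 -0.046 0.005 0.003 -0.378 1;0.5756 -0.3296 -0.046 0.005 0.003 -0.378 1")

```text
time: 26.5
eef_pos: [0.3781, 0.2702, 0.1979]
tcp_rot: [[-0.641, 0.767, -0.008], [0.767, 0.641, 0.001], [0.006, -0.006, -1.0]]
force: [0.0, 1.0, 0.3]
grip_width: 0.0853
grip_force: 0.0
```

Run:
```python
from m import *
c=snap('top'); s=snap('scene'); I=ITEMS
print('roll',meas(c,(316,112,366,205),.022,'green')[0])
print('rule',meas(c,(360,110,430,210),.035,'yellow')[0])
print('S',spanner(c,I['pS'][0],.011,161,6)); print('L',spanner(c,I['pL'][0],.013,201,7))
print('bar',(ray(c,[(320,219),(327,219),(321,270),(329,270)],.025)*1000).round()[0])
# scene view: top-face extents of rule and roll
for n,roi,z,col in(('roll',(310,150,420,240),.022,'green'),('rule',(340,190,450,280),.035,'yellow')):
    print(n,meas(s,roi,z,col)[0])
a=cv2.resize(c['pixels'][110:290,260:480],None,fx=2.4,fy=2.4,interpolation=2); b=cv2.resize(s['pixels'][140:320,270:500],None,fx=2.4,fy=2.4,interpolation=2)[:, :270+0]
b=cv2.resize(s['pixels'][140:320,270:500],None,fx=1.1,fy=1.1)
cv2.imwrite('pics/top_end.png',cv2.cvtColor(cv2.resize(c['pixels'][110:290,265:475],None,fx=3.3,fy=3.3,interpolation=2),cv2.COLOR_RGB2BGR))
cv2.imwrite('pics/scene_end.png',cv2.cvtColor(cv2.resize(s['pixels'][140:320,270:500],None,fx=3.3,fy=3.3,interpolation=2),cv2.COLOR_RGB2BGR))
```

```text
roll {'rect': array([606.3, -48.8,  57.1,  61.5,  88.4]), 'cen': array([605.3, -49. ]), 'ang': np.float64(165.7)}
rule {'rect': array([ 609. , -192.1,   74.8,   66.4,   10.4]), 'cen': array([ 609.7, -188.3]), 'ang': np.float64(161.6)}
S (array([592.2,  89.5]), np.float64(177.5), np.float64(159.3), array([31.8, 32.4]))
L (array([ 593.3, -338.9]), np.float64(-179.5), np.float64(197.6), array([41.7, 42.4]))
bar [447.   6.  25.]
roll {'rect': array([811.5,  -8.7, 143.2,  64. ,  44.7]), 'cen': array([806.8, -10.2]), 'ang': np.float64(43.3)}
rule {'rect': array([ 603.7, -205.2,   89.8,   74.6,    8.2]), 'cen': array([ 600.9, -206.3]), 'ang': np.float64(9.6)}
```

View pics/top_end.png

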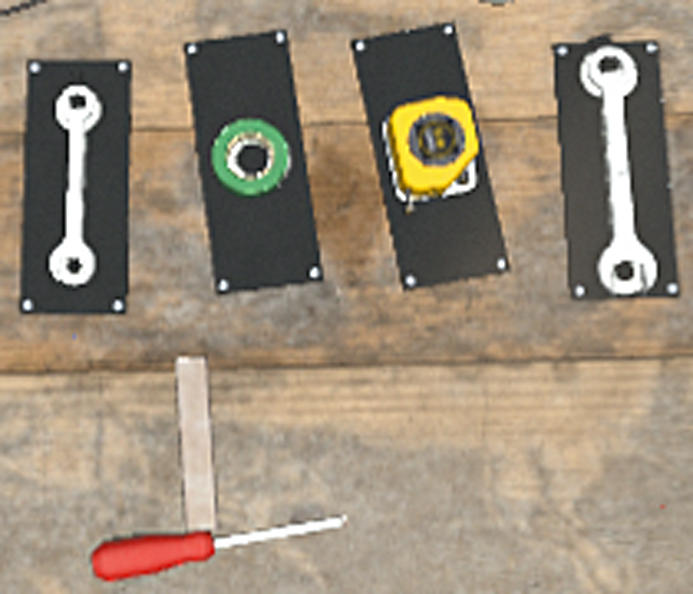

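View pics/scene_end.png

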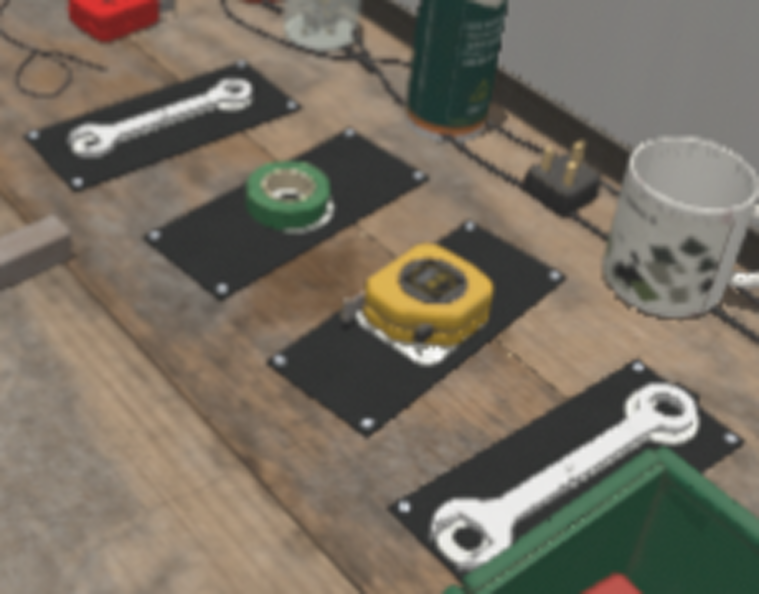

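The top view shows all four on their outlines with bar and screwdriver untouched. The roll (250,157) leaves a white sliver at its lower right, so it looks about 3 mm off, and the case shows a thin strip at left and bottom. I'll measure both relative to the outlines in each camera.

Run:
```python
from m import *
import m
rd=lambda n:cv2.cvtColor(cv2.imread(f'pics/{n}0.png'),cv2.COLOR_BGR2RGB)
rois={'top':{'rule':(368,112,424,202),'roll':(316,112,366,205)},'scene':{'rule':(350,205,445,270),'roll':(335,180,385,215)}}
for n in('top','scene'):
    c=load(n); c0=dict(c,pixels=rd(n))
    for o,ang,zt,col in(('rule',9.4,.035,'yellow'),('roll',6.3,.022,'green')):
        e=np.array([np.cos(np.radians(ang)),np.sin(np.radians(ang))]); f=np.array([-e[1],e[0]])
        m.TH=150
        roi=rois[n][o]; P0=meas(c0,roi,.004,'white')[2]
        r2=roi if n=='top' else (roi[0]-15,roi[1]-20,roi[2]+5,roi[3]+10)
        for z in(zt,.004):
            P=meas(c,r2,z,col)[2]
            print(n,o,z,[np.round([P@a.astype(np.float32)][0].min()-(P0@a).min(),1) for a in(e,f)],'max',[np.round((P@a).max()-(P0@a).max(),1) for a in(e,f)],'outl',np.ptp(P0@e).round(1),np.ptp(P0@f).round(1))
```

```text
top rule 0.035 [np.float64(-3.2), np.float64(0.6)] max [np.float64(-0.8), np.float64(1.9)] outl 72.7 65.2
top rule 0.004 [np.float64(3.1), np.float64(-6.9)] max [np.float64(7.9), np.float64(-3.5)] outl 72.7 65.2
top roll 0.022 [np.float64(-4.9), np.float64(2.9)] max [np.float64(-2.2), np.float64(2.2)] outl 60.7 59.6
top roll 0.004 [np.float64(-0.7), np.float64(1.5)] max [np.float64(3.1), np.float64(1.9)] outl 60.7 59.6
scene rule 0.035 [np.float64(-20.9), np.float64(-14.2)] max [np.float64(-2.5), np.float64(-4.4)] outl 71.6 65.0
scene rule 0.004 [np.float64(6.2), np.float64(2.2)] max [np.float64(29.6), np.float64(16.1)] outl 71.6 65.0
scene roll 0.022 [np.float64(-16.6), np.float64(-8.9)] max [np.float64(-2.6), np.float64(-0.8)] outl 59.9 61.2
scene roll 0.004 [np.float64(-1.1), np.float64(6.0)] max [np.float64(15.3), np.float64(16.4)] outl 59.9 61.2
```

The case is within about 1.5 mm of its outline. Both views put the roll about (-2, +2.3) mm off. I'll regrip it where it was released and shift it by (+2, -2.3) mm.

```bash
python3 g.py 611,-51.7,100,6
```

```text
now 26.6 [377.8 270.6 197.9] yaw 39.9 w 85.4 q7 0.59
611,-51.7,100,6 -> -0.6624 -0.0458 0.1594 -0.0048 -0.0027 0.3770
```

Request:
apply_moves(series="-0.6624 -0.0458 0.08 -0.0048 -0.0027 0.377 1;-0.6624 -0.0458 0.08 -0.0048 -0.0027 0.377 1;-0.6624 -0.0458 0.08 -0.0048 -0.0027 0.377 1;-0.6624 -0.0458 0.08 -0.0048 -0.0027 0.377 1;-0.6624 -0.0458 0.08 -0.0048 -0.0027 0.377 1;-0.6624 -0.0458 0.08 -0.0048 -0.0027 0.377 1;-0.6624 -0.0458 0.08 -0.0048 -0.0027 0.377 1;-0.6624 -0.0458 0.16 -0.0048 -0.0027 0.377 1;-0.6624 -0.0458 0.16 -0.0048 -0.0027 0.377 1;-0.6624 -0.0458 0.16 -0.0048 -0.0027 0.377 1;-0.6624 -0.0458 0.16 -0.0048 -0.0027 0.377 1")

```text
time: 27.98
eef_pos: [0.612, -0.0506, 0.1013]
tcp_rot: [[-0.107, 0.994, 0.003], [0.994, 0.107, -0.0], [-0.001, 0.003, -1.0]]
force: [1.4, 0.6, 0.4]
grip_width: 0.0853
grip_force: 0.0
```

```bash
python3 g.py 611,-51.7,32,6
```

```text
now 27.98 [612.  -50.6 101.3] yaw 6.1 w 85.3 q7 0.8
611,-51.7,32,6 -> -0.0016 -0.0021 0.1155 0.0017 0.0003 0.0013
```

Request:
apply_moves(series="-0.0016 -0.0021 0.06 0.0017 0 0.001 1;-0.0016 -0.0021 0.115 0.0017 0 0.001 1;-0.0016 -0.0021 0.115 0.0017 0 0.001 1;-0.0016 -0.0021 0.115 0.0017 0 0.001 1;-0.0016 -0.0021 0.115 0.0017 0 0.001 0.6;-0.0016 -0.0021 0.115 0.0017 0 0.001 0.5;-0.0016 -0.0021 0.115 0.0017 0 0.001 0.5;-0.0016 -0.0021 0.115 0.0017 0 0.001 0.5;-0.0016 -0.0021 0.115 0.0017 0 0.001 0.5", newtons=30)

```text
time: 29.1
eef_pos: [0.6108, -0.0519, 0.0324]
tcp_rot: [[-0.104, 0.995, -0.0], [0.995, 0.104, 0.0], [0.0, -0.0, -1.0]]
force: [-1.3, -0.2, 6.9]
grip_width: 0.0577
grip_force: 31.1
```

Request:
apply_moves(series="0 0 -0.006 0 0 0 0.5;-0.0042 0.0029 -0.006 0 0 0 0.5;-0.0042 0.0029 -0.006 0 0 0 0.5;-0.0042 0.0029 0.0005 0 0 0 0.5;-0.0042 0.0029 0.0005 0 0 0 0.5;-0.0042 0.0029 0.0005 0 0 0 0.9;-0.0042 0.0029 0.0005 0 0 0 1;-0.0042 0.0029 0.0005 0 0 0 1;-0.0042 0.0029 -0.05 0 0 0 1;-0.0042 0.0029 -0.15 0 0 0 1;-0.0042 0.0029 -0.25 0 0 0 1;-0.0042 0.0029 -0.25 0 0 0 1")

```text
time: 30.6
eef_pos: [0.6151, -0.0554, 0.1854]
tcp_rot: [[-0.104, 0.995, 0.006], [0.995, 0.104, -0.002], [-0.002, 0.006, -1.0]]
force: [-0.6, 0.4, -1.0]
grip_width: 0.0853
grip_force: 0.0
```

Request:
apply_moves(series="0.5756 -0.3296 0 0 0 -0.378 1;0.5756 -0.3296 0 0 0 -0.378 1;0.5756 -0.3296 0 0 0 -0.378 1;0.5756 -0.3296 0 0 0 -0.378 1;0.5756 -0.3296 0 0 0 -0.378 1;0.5756 -0.3296 0 0 0 -0.378 1;0.5756 -0.3296 0 0 0 -0.378 1;0.5756 -0.3296 0 0 0 -0.378 1;0.5756 -0.3296 0 0 0 -0.378 1;0.5756 -0.3296 0 0 0 -0.378 1")

```text
time: 31.85
eef_pos: [0.3805, 0.2673, 0.1811]
tcp_rot: [[-0.641, 0.768, -0.002], [0.768, 0.641, -0.001], [0.001, -0.002, -1.0]]
force: [-0.1, -0.4, -0.2]
grip_width: 0.0854
grip_force: 0.0
```

Run:
```python
from m import *
import m
c=snap('top'); c0=dict(c,pixels=cv2.cvtColor(cv2.imread('pics/top0.png'),cv2.COLOR_BGR2RGB)); m.TH=150
print(r.observe()['time'])
roi=(316,112,366,205); P0=meas(c0,roi,.004,'white')[2]; e=np.array([.994,.11]); f=np.array([-.11,.994])
for z in(.022,.004):
    P=meas(c,roi,z,'green')[2]; print(z,[((P@a).min()-(P0@a).min()).round(1) for a in(e,f)],[((P@a).max()-(P0@a).max()).round(1) for a in(e,f)])
cv2.imwrite('pics/end2.png',cv2.cvtColor(cv2.resize(c['pixels'][110:290,265:475],None,fx=3.3,fy=3.3,interpolation=2),cv2.COLOR_RGB2BGR))
```

```text
31.9
0.022 [np.float64(-2.6), np.float64(-1.9)] [np.float64(-0.3), np.float64(-0.7)]
0.004 [np.float64(1.6), np.float64(-3.4)] [np.float64(5.1), np.float64(-1.1)]
```

View pics/end2.png

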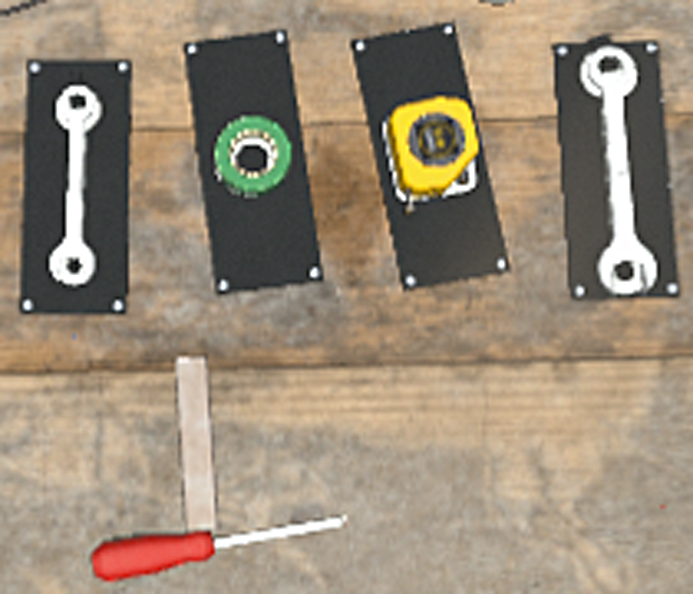

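The roll now sits within about 1.5 mm of its outline centre. All four items are on their outlines, the bar has not moved, and the arm is clear.

```bash
python3 -c "
from station import r
print(r.sign_off())"
```

```text
the job is handed in; nothing more can be done
None
```

I handed the job in at about 32 s of robot time: both spanners, the tape measure and the green tape roll lie flat on their own pads, each within about 2 mm of its outline centre by the cameras, and the steel bar is where it was.

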